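# Put the cigar cutter away under its sliding cover

### The job

Put the cigar cutter away: lay it flat in the open well of the work board, then take the aluminium cover by its wooden grip and slide it along the board, without lifting it off the board or pressing hard, until it drops into the recess round the well. Leave the cover fully home and flush all round, with the cutter under it, and do not disturb the other things on the bench.

Things in the scene. Friction and masses are not known exactly. Their poses are not given: they have to be found in the camera images.
- frame: fixed wooden bench frame, 204 (x) x 404 (y) mm, rim 22 mm high, 18 mm wide; origin at its centre on the table. In it lies a plywood work board, 150 (x) x 350 (y) mm, flat top at z = 30 mm. The board is square to the frame and does not move in the job, but lies off the frame's middle by an unknown amount, up to 8 mm either way in x and also in y, that no measured pose shows
- recess (a point): nominal centre of the recess in the board, at board-top height; fixed to the frame (x 0, y -90, z 30 mm there; same axes). The true centre is up to 8 mm off in x and in y: find it by feel or sight. Recess 113 (x) x 123 (y) mm, 6 mm deep, with a flat ledge 9 mm wide; inside the ledge the open well, 95 (x) x 105 (y) mm, green floor 18 mm below the board's top
- cover: loose aluminium cover plate, 110 (x) x 120 (y) x 6 mm, 0.2 to 0.4 kg, upright dark wooden grip bar on its middle: 50 mm along x, 16 mm thick in y, z = 6 to 40 mm. Origin: centre of its underside. Starts flat on the board, on the +y side of the recess, roughly square. 1.5 mm clearance each side in the recess; seated, it is flush with the board. Unheld over the recess, it tips in by its own weight
- cutter: loose guillotine cigar cutter lying flat: dark steel body 32 (x) x 34 (y) x 10 mm with a brass finger ring at either end in x (73 mm long overall, rings 7 mm thick), 0.08 kg. Origin at the centre of its underside. Fits the well only lying flat on its floor
- gauge: the ring gauge: flat pale wooden block 80 x 40 x 14 mm with three dark discs on top, lying loose; origin at the centre of its underside. It is not the cutter; leave it where it is
- yellow_bowl: loose yellow plastic bowl, 130 mm across, 45 mm high; origin at the centre of its underside. Bystander
- red_bowl: loose red plastic bowl, 90 mm across, 32 mm high; origin at the centre of its underside. Bystander
- water: loose clear bottle with black cap, 66 mm across, 190 mm high; origin at the centre of its underside. Bystander
- glue: loose amber jar with white lid, 52 mm across, 60 mm high; origin at the centre of its underside. Bystander
There are look-alikes about, which are no part of the job. Leave any blue look-alike of the cutter alone. Of the things that look like the cover, the smaller one is meant.

How it is judged:
By the outcome, as a careful person would: the job done as asked, in the order asked, and still so for the second after the job is handed in, with the robot touching nothing.
It also fails if it takes over 64 s, if anything falls off the work surface, if the arm or the gripper's body presses on something with over 40 N, if the wrist force passes 120 N, or if a joint passes its speed limit or range.

### The arm

A 6-joint arm with a two-finger parallel gripper is mounted at the origin on the work surface. World frame = base frame: x ahead of the robot, y to its left, z up, the work surface at z = 0. Lengths are in mm, angles in degrees, forces in N, time in s.
With the tool pointing down it reaches from about 300 to 850 mm from the base axis. Payload 4.2 kg.
Tool frame: the origin (TCP) lies midway between the tips of the shut fingers; the grasp point (between the pads) lies 19 mm behind it (env.grip_depth is the distance from the TCP to the grasp point, in mm); z points along the fingers, y is the line along which they close (so a half turn about z gives the same grasp; the last joint's range is limited). The gripper opens to 91 mm and grips with 3 to 60 N. Pads are 32 mm wide; open, the fingers measure 118 mm over their backs; the gripper's body (76 mm by 178 mm) begins 60 mm behind the grasp point.
Start: joints at [-77.177, 18.312, 89.639, -0, 72.044, -1.146], TCP at [138.803, -558.012, 213.976] pointing down, gripper open.
Joint ranges: [-177.97, 177.97], [-48.28, 115.42], [12.27, 149.76], [-77.06, 257.06], [2.81, 150.46], [-146.56, 146.56]. Speed limits (degrees/s): [147.25, 147.25, 180, 180, 180, 180].

### API

Orientations are given as [roll, pitch, yaw] about the fixed x, y, z axes, in that order (R = Rz(yaw) Ry(pitch) Rx(roll)).
In Python, from workcell import env, eyes gives the robot as it stands.
- The arm moves only by the tool send_rows, never from a script. Its argument "motion" is a list of rows, each a list of 7 numbers: the shift along the world's x, y, z normalised to -1 to 1, where 1 is 0.5 m, then the turn, a rotation vector about the world's x, y, z normalised to -1 to 1, where 1 is 60 degrees, then the opening, from -1 (shut) to 1 (fully open). A call has 1 to 20 rows; each row is the pose to reach, as a shift and turn from the pose commanded when the call began; what a row does not reach only later rows make up. A row lasts 1/8 s, in which the tool goes at most 62.5 mm and 10.7 degrees, less where a joint would pass 70% of its speed; a pose out of reach is approached as far as the arm can. A call with a number of a shift or a turn outside -1 to 1 is refused whole. A call with a gripper value outside its range is refused whole. The fingers move at their own pace and stop on an object; "squeeze" is the grip in N (left out, the last holds). Time passes only in rows, so rows that repeat a pose let the fingers close. It gives the time, the measured TCP pose, the force, the opening and the grip force at its end, in the units of the state.
- env.state(): the state, without advancing time (a new reading comes with each control period).
- eyes.grab_frame(name): name is "scene" or "side" or "wrist"; returns a dict with "pixels" (480x640x3 uint8, red, green, blue), "depth" (480x640 float32, mm along the optical axis (not along the pixel's ray), 0 where there is no reading), "fx", "fy", "cx", "cy" (pixels), "R" (3x3) and "t" (3): a world point X has camera coordinates R X + t; the wrist camera has in their place "T_tool_cam" (4x4, takes a point from camera to tool coordinates, whose origin is the TCP and whose axes are the flange's). Camera axes: x right, y down, z forward; pixel columns grow to the right and rows downward; lengths in mm; the calibration is good to about 2 mm. A picture is of the moment at which its call begins: read the wrist's pose just before it.
- env.job_done(): hands the job in; it is judged then, once.
The state is a dict: "time_s": time; "qpos": joint angles; "qvel": joint speeds; "effort": joint torques, N m; "ee_pos": TCP position; "ee_rot": TCP orientation; "force": force on the tool from outside, world axes, zero at the start; "torque": the same for the moment, N m; "gripper_width": finger opening in mm; "gripper_force": force on a finger pad.
Only numpy, scipy, OpenCV 4.12 (cv2) and the standard library are available. Lean on these libraries where they do the work, as an engineer would, in place of code of your own. Each camera call takes 0.05 s, during which the arm holds its last target. There are 200 camera calls.

## Working session

There is one attempt and no reset: what is moved stays moved. The work goes in short steps, Python scripts to look and compute and a tool call to move; the robot and the scene stay as the last step left them, time stands still between calls to the robot, and variables do not carry over. Pictures are saved under pics/ and viewed, at most 10 in all, crops included, and the job is handed in when it is done.

Besides the shell and the picture viewer there is one more tool, called after "Request:" as a command line: name --pt "numbers of a row" for each row, then --argument value for the rest. send_rows: Moves the arm, as the interface text tells. Its arguments: {"type":"object","properties":{"motion":{"type":"array"},"squeeze":{"type":"number"}},"required":["motion"]}

```bash
mkdir -p pics; python3 - <<'E'
from workcell import env, eyes
import cv2, numpy as np
print(env.state())
for n in("scene","side"):
    f=eyes.grab_frame(n); cv2.imwrite(f"pics/{n}0.png",f["pixels"][:,:,::-1]); np.savez(f"{n}0.npz",**{k:np.array(v) for k,v in f.items()})
    print(n,f["fx"],f["cx"],f["cy"],f["R"],f["t"],-np.array(f["R"]).T@f["t"], f["depth"].max())
E
```

```text
{'time_s': 0.0, 'qpos': array([-7.71807878e+01,  1.83503524e+01,  8.97068017e+01, -1.74150386e-04,
        7.20426367e+01, -1.14535639e+00]), 'qvel': array([-0.06468088, -0.04573096, -0.00812997, -0.00017159, -0.01065766,
       -0.08886143]), 'effort': array([-3.02999601e-03, -4.12468672e+01, -2.31975496e+01,  7.24301208e-02,
        4.56100318e-02, -1.32936766e-04]), 'ee_pos': array([ 138.65336404, -557.51274405,  213.13051086]), 'ee_rot': array([-1.79900226e+02, -1.82916961e-03,  1.39646208e+01]), 'force': array([-0.06179734,  0.17634879,  0.12861064]), 'torque': array([ 0.04148354,  0.01020011, -0.0238099 ]), 'gripper_force': 0.0, 'gripper_width': 91.09526636836601}
scene 618.2803690377297 318.99311807828974 239.09531849343853 [[-0.35633707  0.93416928 -0.0187525 ]
 [ 0.66317834  0.23872825 -0.70936825]
 [-0.65819327 -0.26521046 -0.70458855]] [ 136.06743577 -317.32624588 1713.51118048] [1386.75129855  403.08580274  984.77080107] 3662.0315
side 449.9273574784904 318.5029089274594 233.4512987572831 [[-0.96346607 -0.2677754   0.00542836]
 [-0.17337799  0.60811616 -0.77468368]
 [ 0.20414016 -0.7473226  -0.63232565]] [542.98447371  95.23369512 991.55932105] [337.24146348 828.49942827 697.81686366] 2926.0063
```

View pics/scene0.png

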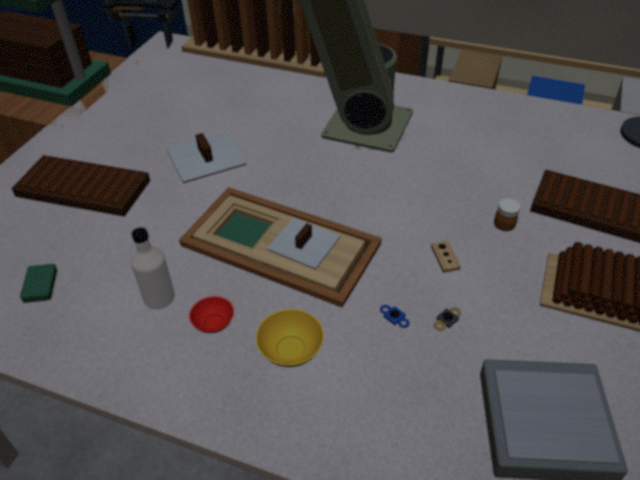

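View pics/side0.png

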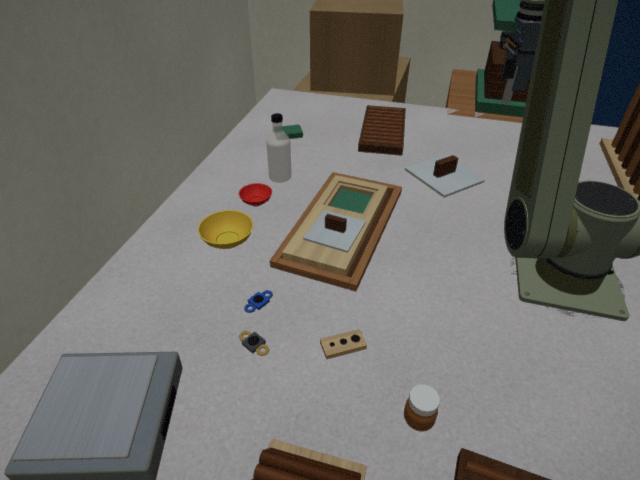

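The scene view shows these:
- Cutter candidates: a dark body with brass rings at (447,318) and a blue one at (394,316). The dark and brass one fits the description; the blue one is to be left alone.
- Cover candidates: the plate on the board at (305,243) and a larger one on the table at (205,155). The smaller one, on the board's +y side, is meant.
- The well is at (243,228), the gauge at (445,256).

Next I'll confirm these in an enlarged crop and measure.

```bash
cat > h.py <<'E'
import numpy as np, cv2
from workcell import env, eyes
def load(n): return dict(np.load(n+".npz"))
def ray(f,u,v,z):
    d=np.array([(u-f["cx"])/f["fx"],(v-f["cy"])/f["fy"],1.]); R=np.array(f["R"]); c=-R.T@f["t"]; w=R.T@d
    return c+w*(z-c[2])/w[2]
def proj(f,X):
    p=np.array(f["R"])@np.array(X,float)+f["t"]; return f["fx"]*p[0]/p[2]+f["cx"],f["fy"]*p[1]/p[2]+f["cy"]
def cloud(f):
    v,u=np.mgrid[:480,:640]; d=f["depth"]
    P=np.stack([(u-f["cx"])/f["fx"]*d,(v-f["cy"])/f["fy"]*d,d],-1)
    return (P-f["t"])@np.array(f["R"])
E
python3 - <<'E'
from h import *
ims=[]
for n in("scene0","side0"):
    f=load(n); px=f["pixels"]; hsv=cv2.cvtColor(px,cv2.COLOR_RGB2HSV); W=cloud(f)
    roi={"scene0":dict(cut=(425,300,470,335),frame=(175,180,390,310)),"side0":dict(cut=(232,325,275,360),frame=(270,168,410,295))}[n]
    # cutter: non-table pixels
    x0,y0,x1,y1=roi["cut"]; sub=px[y0:y1,x0:x1].astype(int); bg=np.median(sub.reshape(-1,3),0)
    m=(np.abs(sub-bg).sum(2)>60); 
    hs=hsv[y0:y1,x0:x1]; brass=m&(hs[...,1]>90)&(hs[...,0]<30)
    dark=m&~brass
    for nm,mm in(("dark",dark),("brass",brass)):
        k,lab,st,c=cv2.connectedComponentsWithStats(mm.astype(np.uint8))
        for i in range(1,k):
            if st[i,4]>15: print(n,nm,st[i,4],c[i]+[x0,y0],ray(f,*(c[i]+[x0,y0]),5).round(1))
    x0,y0,x1,y1=roi["frame"]; Wf=W[y0:y1,x0:x1]; hs=hsv[y0:y1,x0:x1]
    b=(Wf[...,2]>26)&(Wf[...,2]<34)
    fr=(hs[...,1]>110)&(hs[...,0]<20)&(Wf[...,2]>8)&(Wf[...,2]<27)&(Wf[...,0]>150)
    p=Wf[fr][:,:2].astype(np.float32); print(n,"frame",len(p),cv2.minAreaRect(p),np.median(Wf[fr][:,2]))
    print(n,"board",cv2.minAreaRect(Wf[b][:,:2].astype(np.float32)))
    g=(hs[...,0]>50)&(hs[...,0]<95)&(hs[...,1]>80); print(n,"green",g.sum(),cv2.minAreaRect(Wf[g][:,:2].astype(np.float32)),np.median(Wf[g][:,2]))
    gr=(Wf[...,2]>66)&(Wf[...,2]<75); print(n,"grip top",gr.sum(),Wf[gr].mean(0),cv2.minAreaRect(Wf[gr][:,:2].astype(np.float32)))
    pl=(Wf[...,2]>31)&(Wf[...,2]<40)&(hs[...,1]<50); print(n,"plate",pl.sum(),cv2.minAreaRect(Wf[pl][:,:2].astype(np.float32)),np.median(Wf[pl][:,2]))
    if n=="scene0":
        a=cv2.resize(px[180:310,175:390],(800,484),interpolation=3)[:400]; b2=cv2.resize(px[295:345,370:490],(400,167),interpolation=3); c2=cv2.resize(px[130:185,165:255],(273,167),interpolation=3)
        o=np.zeros((570,800,3),np.uint8); o[:400]=a; o[402:569,:400]=b2; o[402:569,402:675]=c2
        cv2.imwrite("pics/crop.png",o[:,:,::-1])
E
```

```text
scene0 dark 301 [447.55813953 317.74086379] [591.9 353.3   5. ]
scene0 brass 31 [455.61290323 310.5483871 ] [568.6 364.4   5. ]
scene0 brass 65 [439.66153846 324.53846154] [613.8 342.4   5. ]
scene0 frame 4204 ((589.357421875, -48.14964294433594), (402.4710693359375, 352.17138671875), 84.20433044433594) 21.32232762006644
scene0 board ((595.9207763671875, -49.88420104980469), (397.3856506347656, 352.9181213378906), 83.7848892211914)
scene0 green 986 ((935.6708984375, 94.68827819824219), (1086.8565673828125, 114.33767700195312), 28.35443878173828) 12.393959746022734
scene0 grip top 136 [522.51968106  17.76777676  69.72773959] ((520.378662109375, 17.468263626098633), (17.90547752380371, 53.259403228759766), 80.32769012451172)
scene0 plate 1745 ((517.5556030273438, 15.577281951904297), (125.58639526367188, 120.39512634277344), 81.71823120117188) 35.9114421782187
side0 dark 311 [252.85530547 341.81350482] [593.3 353.7   5. ]
side0 brass 57 [243.61403509 334.70175439] [616.5 343.    5. ]
side0 brass 86 [262.08139535 349.36046512] [570.5 364.9   5. ]
side0 frame 2702 ((570.2738037109375, -44.2344970703125), (405.4931335449219, 317.321533203125), 83.97513580322266) 21.029544007081668
side0 board ((609.2801513671875, -50.969451904296875), (354.962646484375, 329.1976318359375), 84.15999603271484)
side0 green 600 ((453.55889892578125, 323.0337829589844), (99.91433715820312, 1032.530029296875), 7.432156085968018) 11.707797628531015
side0 grip top 108 [517.16686587  21.0125241   69.40691741] ((517.6005859375, 19.46430206298828), (18.872623443603516, 49.266597747802734), 80.4040756225586)
side0 plate 1324 ((614.8451538085938, -51.65364074707031), (156.71969604492188, 395.1866455078125), 54.04431915283203) 35.649122521647044
```

View pics/crop.png

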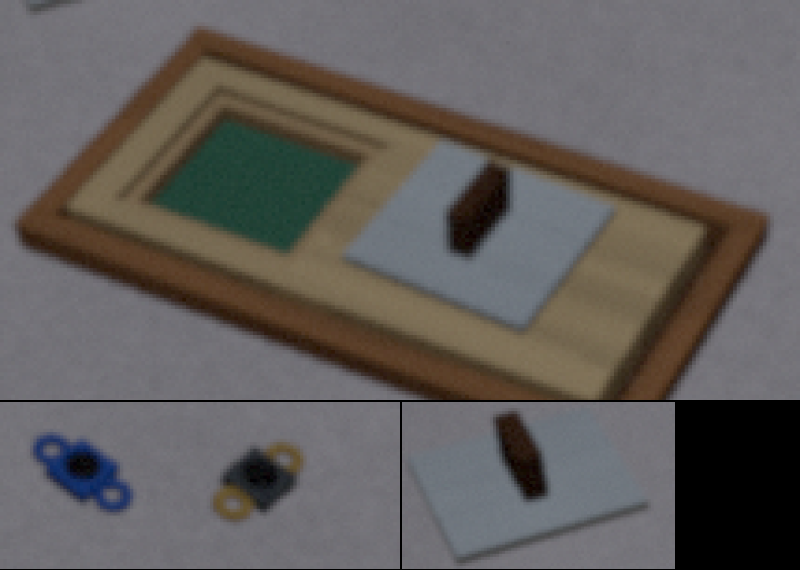

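The crop shows the cutter with its dark body and brass rings, next to the blue decoy. The cover on the board is clearly smaller than the plate on the table. The recess edge and green well are visible to its left.

```bash
python3 - <<'E'
from h import *
for n in("scene0","side0"):
    f=load(n); px=f["pixels"]; hsv=cv2.cvtColor(px,cv2.COLOR_RGB2HSV); W=cloud(f)
    def comp(m,roi):
        x0,y0,x1,y1=roi; z=np.zeros((480,640),np.uint8); z[y0:y1,x0:x1]=m[y0:y1,x0:x1]
        k,l,s,c=cv2.connectedComponentsWithStats(z); return l==1+np.argmax(s[1:,4])
    H,S,V=[hsv[...,i].astype(int) for i in range(3)]
    froi={"scene0":(175,180,390,310),"side0":(270,168,410,295)}[n]
    def quad(m,z):
        c=max(cv2.findContours(m.astype(np.uint8),0,1)[0],key=cv2.contourArea)
        P=np.array([ray(f,*p[0],z)[:2] for p in c],np.float32); return cv2.minAreaRect(P)
    print(n,"green",quad(comp((H>50)&(H<95)&(S>80),froi),12))
    table=np.median(px[froi[1]:froi[3],froi[0]:froi[2]].reshape(-1,3),0)
    print(n,"frame",quad(comp(((H<25)&(S>60)),froi),22))
    print(n,"plate",quad(comp(((S<75)&(H>85)&(V>100)&(W[...,2]>25)),froi),36))
    bl={"water":(130,225,180,310),"red":(185,295,240,335),"yellow":(250,305,330,370)} if n=="scene0" else {"water":(262,110,295,185),"red":(235,182,275,208),"yellow":(195,210,256,250)}
    for k,(x0,y0,x1,y1) in bl.items():
        w=W[y0:y1,x0:x1]; q=w[w[...,2]>15]; print(k,np.median(q,0).round(),q.min(0).round(),q.max(0).round())
print(np.array(eyes.grab_frame("wrist")["T_tool_cam"]).round(3))
E
```

```text
scene0 green ((505.8426513671875, -137.8082275390625), (93.38838958740234, 79.60520935058594), 83.79828643798828)
scene0 frame ((521.888916015625, -40.267730712890625), (406.5003662109375, 213.6289825439453), 83.9295883178711)
scene0 plate ((518.9450073242188, 17.447895050048828), (119.34732055664062, 109.7361068725586), 81.34906005859375)
water [ 757. -204.  109.] [ 595. -252.   15.] [1387.  403.  985.]
red [747. -94.  26.] [ 716. -125.   15.] [1387.  403.  985.]
yellow [741.  74.  32.] [700.  24.  15.] [1387.  403.  985.]
side0 green ((513.7147827148438, -140.80752563476562), (83.501953125, 87.52639770507812), 83.49261474609375)
side0 frame ((512.7437744140625, -30.963165283203125), (419.2781982421875, 206.19642639160156), 83.91889190673828)
side0 plate ((517.908447265625, 19.859912872314453), (119.03710174560547, 108.49992370605469), 81.87973022460938)
water [ 734. -197.   93.] [ 337. -502.   15.] [824. 828. 698.]
red [764. -96.  25.] [ 337. -126.   15.] [804. 828. 698.]
yellow [778.  64.  33.] [337.  26.  15.] [830. 828. 698.]
[[ 0.00000e+00 -9.65000e-01 -2.61000e-01  7.42580e+01]
 [ 1.00000e+00 -0.00000e+00  1.00000e-03 -5.12000e-01]
 [-1.00000e-03 -2.61000e-01  9.65000e-01 -1.69503e+02]
 [ 0.00000e+00  0.00000e+00  0.00000e+00  1.00000e+00]]
```

Request:
send_rows --pt "0.742 0.934 0.034 0 0 -0.335 1" --pt "0.742 0.934 0.034 0 0 -0.335 1" --pt "0.742 0.934 0.034 0 0 -0.335 1" --pt "0.742 0.934 0.034 0 0 -0.335 1" --pt "0.742 0.934 0.034 0 0 -0.335 1" --pt "0.742 0.934 0.034 0 0 -0.335 1" --pt "0.742 0.934 0.034 0 0 -0.335 1" --pt "0.742 0.934 0.034 0 0 -0.335 1" --pt "0.742 0.934 0.034 0 0 -0.335 1" --pt "0.742 0.934 0.034 0 0 -0.335 1" --pt "0.742 0.934 0.034 0 0 -0.335 1" --pt "0.742 0.934 0.034 0 0 -0.335 1" --pt "0.742 0.934 0.034 0 0 -0.335 1" --pt "0.742 0.934 0.034 0 0 -0.335 1"

```text
time_s: 1.9
ee_pos: [509.3, -91.9, 231.1]
ee_rot: [180.0, -0.0, -6.2]
force: [0.4, -0.5, -0.4]
gripper_width: 91.5
gripper_force: 0.0
```

```bash
cat >> h.py <<'E'
from scipy.spatial.transform import Rotation as Ro
def wrist(name):
    s=env.state(); f=eyes.grab_frame("wrist"); T=np.eye(4); T[:3,:3]=Ro.from_euler("xyz",s["ee_rot"],degrees=True).as_matrix(); T[:3,3]=s["ee_pos"]
    M=np.linalg.inv(T@np.array(f["T_tool_cam"])); f["R"]=M[:3,:3]; f["t"]=M[:3,3]
    np.savez(name+".npz",**{k:np.array(v) for k,v in f.items()}); cv2.imwrite(f"pics/{name}.png",f["pixels"][:,:,::-1]); print(s["time_s"],s["ee_pos"].round(1),s["ee_rot"].round(2),s["force"].round(1))
    return f
E
python3 - <<'E'
from h import *
f=wrist("w1"); print(f["fx"],[proj(f,p) for p in([508,-130,30],[518,18,36])])
E
```

```text
1.9 [509.3 -91.9 231.1] [179.99  -0.    -6.22] [ 0.4 -0.5 -0.4]
414.0479751764748 [(np.float64(370.0603172849001), np.float64(215.0323983556013)), (np.float64(205.62282140246273), np.float64(222.97623229152254))]
```

View pics/w1.png

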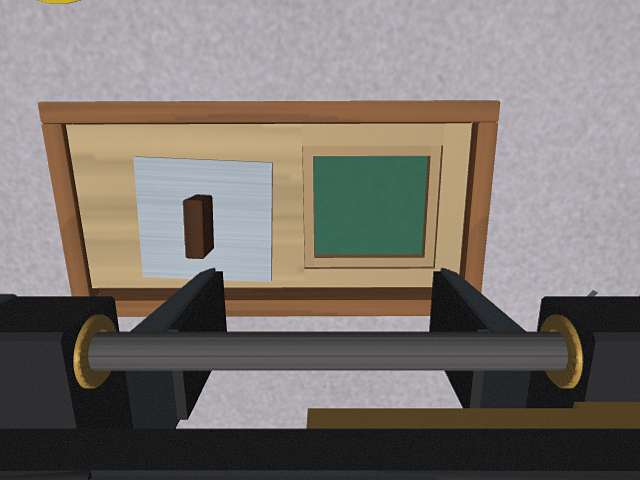

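The wrist view shows the cover at (205,225) with its grip at (198,227). The recess outline spans about (303..441, 146..268), with the green well inside it. I'll refine those edges with sub-pixel profiles.

```bash
cat > e.py <<'E'
from h import *
f=load("w1"); g=cv2.cvtColor(f["pixels"],cv2.COLOR_RGB2GRAY).astype(float); hsv=cv2.cvtColor(f["pixels"],cv2.COLOR_RGB2HSV)
def prof(a,b,c,d,ax): # mean over box
    p=g[b:d,a:c].mean(ax); s=a if ax==0 else b
    print((a,b,c,d),[(s+i,round(v)) for i,v in enumerate(p)])
for r in(170,240): prof(296,r,320,r+10,0); prof(422,r,448,r+10,0)
for c in(325,410): prof(c,140,c+10,162,1); prof(c,250,c+10,274,1)
def quad(m,z):
    m=cv2.morphologyEx(m.astype(np.uint8),cv2.MORPH_OPEN,np.ones((3,3))); c=max(cv2.findContours(m,0,1)[0],key=cv2.contourArea)
    P=np.array([ray(f,*p[0],z)[:2] for p in c],np.float32); r=cv2.minAreaRect(P)
    print(z,r,[tuple(np.round(proj(f,[*q,z]))) for q in cv2.boxPoints(r)]); return r
H,S,V=[hsv[...,i].astype(int) for i in range(3)]
quad((H>60)&(H<90)&(S>80),12)
pl=((S<50)&(V>110)); pl[:,:125]=0; pl[:,285:]=0; pl[:145]=0; pl[290:]=0; 
m=pl|((S>100)&(V<110)); m[:,:125]=0; m[:,285:]=0; m[:145]=0; m[284:]=0
quad(pl,36)
E
python3 e.py
```

```text
(296, 170, 320, 180) [(296, 168), (297, 168), (298, 168), (299, 167), (300, 168), (301, 171), (302, 147), (303, 131), (304, 152), (305, 154), (306, 153), (307, 152), (308, 153), (309, 152), (310, 153), (311, 155), (312, 162), (313, 97), (314, 84), (315, 85), (316, 88), (317, 86), (318, 86), (319, 86)]
(422, 170, 448, 180) [(422, 85), (423, 85), (424, 86), (425, 87), (426, 77), (427, 68), (428, 60), (429, 118), (430, 156), (431, 154), (432, 153), (433, 153), (434, 152), (435, 152), (436, 152), (437, 154), (438, 161), (439, 103), (440, 59), (441, 150), (442, 168), (443, 164), (444, 164), (445, 164), (446, 164), (447, 164)]
(296, 240, 320, 250) [(296, 164), (297, 163), (298, 164), (299, 164), (300, 163), (301, 164), (302, 164), (303, 169), (304, 115), (305, 147), (306, 150), (307, 150), (308, 149), (309, 149), (310, 149), (311, 150), (312, 151), (313, 160), (314, 81), (315, 84), (316, 88), (317, 89), (318, 89), (319, 88)]
(422, 240, 448, 250) [(422, 73), (423, 64), (424, 58), (425, 138), (426, 152), (427, 150), (428, 150), (429, 149), (430, 149), (431, 149), (432, 150), (433, 155), (434
[... 1155 characters left out ...]
, (260, 148), (261, 149), (262, 150), (263, 149), (264, 149), (265, 153), (266, 138), (267, 77), (268, 116), (269, 164), (270, 164), (271, 162), (272, 161), (273, 161)]
12 ((513.1507568359375, -131.10781860351562), (104.21930694580078, 92.7294692993164), 83.78284454345703) [(np.float64(421.0), np.float64(253.0)), (np.float64(427.0), np.float64(156.0)), (np.float64(313.0), np.float64(156.0)), (np.float64(314.0), np.float64(253.0))]
36 ((519.6705932617188, 18.808425903320312), (119.7587661743164, 109.95955657958984), 81.38568115234375) [(np.float64(271.0), np.float64(282.0)), (np.float64(272.0), np.float64(162.0)), (np.float64(132.0), np.float64(156.0)), (np.float64(142.0), np.float64(277.0))]
```

```bash
python3 - <<'E'
from h import *
f=load("w1"); r=lambda u,v:ray(f,u,v,30)[:2]
L=[r(301.7,174.5),r(303.6,244.5)];Rr=[r(440.6,174.5),r(436.1,244.5)];T=[r(329.5,145.6),r(414.5,145.3)];B=[r(329.5,268.4),r(414.5,267.9)]
for n,e in zip("LRTB",(L,Rr,T,B)):
    d=e[1]-e[0]; print(n,np.degrees(np.arctan2(d[1],d[0])))
a=np.radians(-6.15); ex=np.array([np.cos(a),np.sin(a)]); ey=np.array([-ex[1],ex[0]])
m=lambda e:(e[0]+e[1])/2
x1,x0=m(T)@ex,m(B)@ex; y1,y0=m(L)@ey,m(Rr)@ey
print("size",x1-x0,y1-y0,"centre",ex*(x0+x1)/2+ey*(y0+y1)/2, "nominal board frame coords",(x0+x1)/2,(y0+y1)/2)
print("cover in those",np.array([519.67,18.81])@ex,np.array([519.67,18.81])@ey)
E
```

```text
L 174.42065039106146
R 174.13458678813737
T -96.01986137354223
B -95.87084011334791
size 112.25302150532963 122.91748028452808 centre [ 513.30850302 -130.8523484 ] nominal board frame coords 524.3727683124706 -75.1076308008361
cover in those 514.664063875802 74.37490406611944
```

Request:
send_rows --pt "0.166 0.89 -0.102 0 0 -0.325 1" --pt "0.166 0.89 -0.102 0 0 -0.325 1" --pt "0.166 0.89 -0.102 0 0 -0.325 1" --pt "0.166 0.89 -0.102 0 0 -0.325 1" --pt "0.166 0.89 -0.102 0 0 -0.325 1" --pt "0.166 0.89 -0.102 0 0 -0.325 1" --pt "0.166 0.89 -0.102 0 0 -0.325 1" --pt "0.166 0.89 -0.102 0 0 -0.325 1" --pt "0.166 0.89 -0.102 0 0 -0.325 1" --pt "0.166 0.89 -0.102 0 0 -0.325 1" --pt "0.166 0.89 -0.102 0 0 -0.325 1"

```text
time_s: 3.32
ee_pos: [593.0, 352.4, 180.6]
ee_rot: [180.0, -0.0, -25.7]
force: [0.2, -0.6, 0.3]
gripper_width: 91.1
gripper_force: 0.0
```

```bash
python3 - <<'E'
from h import *
f=wrist("w2"); px=f["pixels"]; hsv=cv2.cvtColor(px,cv2.COLOR_RGB2HSV); H,S,V=[hsv[...,i].astype(int) for i in range(3)]
u,v=map(int,proj(f,[592.5,353.5,5])); print(u,v)
x0,y0,x1,y1=u-70,v-70,u+70,v+70
for nm,mm,z in(("brass",(S>90)&(H<30)&(V>60),7),("dark",(S<110)&(V<100),10)):
    z0=np.zeros((480,640),np.uint8); z0[y0:y1,x0:x1]=mm[y0:y1,x0:x1]
    for c in cv2.findContours(z0,0,1)[0]:
        if cv2.contourArea(c)>60:
            P=np.array([ray(f,*p[0],z)[:2] for p in c],np.float32); print(nm,cv2.contourArea(c),cv2.boundingRect(c),cv2.minAreaRect(P))
E
```

```text
3.325 [593.  352.4 180.6] [ 1.800e+02 -2.000e-02 -2.573e+01] [ 0.2 -0.6  0.3]
327 224
brass 439.0 (313, 244, 28, 21) ((570.1463012695312, 365.4131774902344), (23.28511619567871, 17.972089767456055), 64.27842712402344)
brass 528.0 (312, 182, 29, 25) ((617.0283203125, 343.2362976074219), (23.306604385375977, 19.968809127807617), 64.27838134765625)
dark 1418.0 (307, 206, 40, 39) ((593.6370239257812, 354.0768737792969), (33.090065002441406, 32.60340118408203), 64.27837371826172)
```

View pics/w2.png

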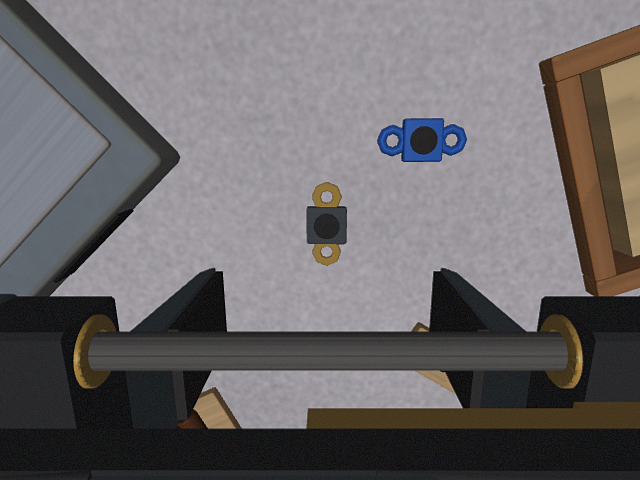

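The wrist view puts the cutter at (327,224), its body and rings matching the stated sizes (overall length about 73 mm). The blue decoy is at (423,140). The tool is already over the cutter, so I'll descend.

Request:
send_rows --pt "0.0016 0 -0.1 0 0 0 0.35" --pt "0.0016 0 -0.2 0 0 0 0.35" --pt "0.0016 0 -0.28 0 0 0 0.35" --pt "0.0016 0 -0.28 0 0 0 0.35" --pt "0.0016 0 -0.28 0 0 0 0.35" --pt "0.0016 0 -0.28 0 0 0 0.35"

```text
time_s: 4.12
ee_pos: [595.1, 354.6, 42.7]
ee_rot: [-179.8, -0.2, -25.6]
force: [-0.9, 0.2, 0.8]
gripper_width: 61.5
gripper_force: 0.0
```

Request:
send_rows --pt "0 0 -0.04 0 0 0 0.35" --pt "0 0 -0.06 0 0 0 0.35" --pt "0 0 -0.072 0 0 0 0.35" --pt "0 0 -0.072 0 0 0 0.35" --pt "0 0 -0.072 0 0 0 0.35"

```text
time_s: 4.75
ee_pos: [594.0, 354.2, 4.6]
ee_rot: [-180.0, -0.0, -25.6]
force: [-0.0, 0.1, -0.3]
gripper_width: 61.7
gripper_force: 0.0
```

Request:
send_rows --pt "0 0 -0.003 0 0 0 -0.4" --pt "0 0 -0.003 0 0 0 -0.4" --pt "0 0 -0.003 0 0 0 -0.4" --pt "0 0 -0.003 0 0 0 -0.4" --pt "0 0 -0.003 0 0 0 -0.4" --pt "0 0 -0.003 0 0 0 -0.4" --squeeze 20

```text
time_s: 5.5
ee_pos: [593.6, 354.0, 2.6]
ee_rot: [180.0, -0.0, -25.6]
force: [-0.1, -0.5, 0.5]
gripper_width: 33.6
gripper_force: 20.0
```

Request:
send_rows --pt "0 0 0.1 0 0 0 -0.4" --pt "0 0 0.25 0 0 0 -0.4" --pt "-0.161 -0.97 0.3 0 0 0.329 -0.4" --pt "-0.161 -0.97 0.3 0 0 0.329 -0.4" --pt "-0.161 -0.97 0.3 0 0 0.329 -0.4" --pt "-0.161 -0.97 0.3 0 0 0.329 -0.4" --pt "-0.161 -0.97 0.3 0 0 0.329 -0.4" --pt "-0.161 -0.97 0.3 0 0 0.329 -0.4" --pt "-0.161 -0.97 0.3 0 0 0.329 -0.4" --pt "-0.161 -0.97 0.3 0 0 0.329 -0.4" --pt "-0.161 -0.97 0.3 0 0 0.329 -0.4" --pt "-0.161 -0.97 0.3 0 0 0.329 -0.4" --pt "-0.161 -0.97 0.3 0 0 0.329 -0.4" --pt "-0.161 -0.97 0.3 0 0 0.329 -0.4"

```text
time_s: 7.25
ee_pos: [513.3, -129.8, 152.3]
ee_rot: [-180.0, 0.0, -5.8]
force: [0.4, -0.5, -0.5]
gripper_width: 33.9
gripper_force: 20.0
```

```bash
python3 - <<'E'
from h import *
f=wrist("w3"); print([proj(f,p) for p in([513,-131,12],[519.7,18.8,36])])
E
```

```text
7.25 [ 513.3 -129.8  152.3] [-1.80e+02  2.00e-02 -5.78e+00] [ 0.4 -0.5 -0.5]
[(np.float64(330.01273258930996), np.float64(233.82593420617192)), (np.float64(121.78801835026357), np.float64(252.99375414784882))]
```

View pics/w3.png

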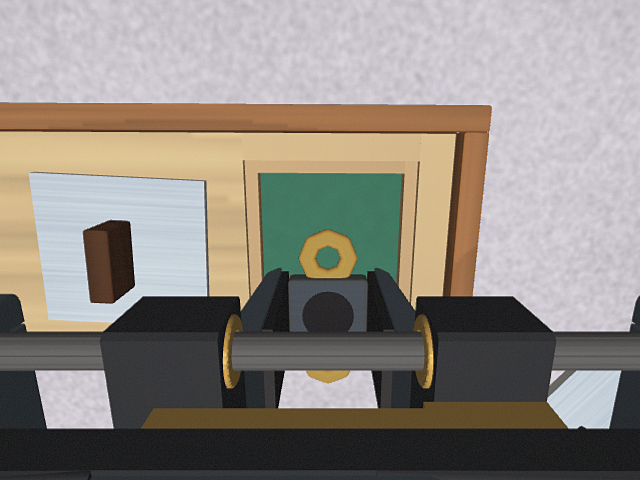

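The cutter is held level and square over the green well. I'll lower it to just above the floor.

Request:
send_rows --pt "0 0 -0.1 0 0 0 -0.4" --pt "0 0 -0.18 0 0 0 -0.4" --pt "0 0 -0.24 0 0 0 -0.4" --pt "0 0 -0.26 0 0 0 -0.4" --pt "0 0 -0.27 0 0 0 -0.4" --pt "0 0 -0.274 0 0 0 -0.4" --pt "0 0 -0.274 0 0 0 -0.4" --pt "0 0 -0.274 0 0 0 -0.4"

```text
time_s: 8.3
ee_pos: [513.6, -131.1, 16.2]
ee_rot: [180.0, -0.1, -5.9]
force: [-0.1, -0.4, -0.7]
gripper_width: 33.8
gripper_force: 20.0
```

Request:
send_rows --pt "0 0 -0.002 0 0 0 -0.4" --pt "0 0 -0.002 0 0 0 -0.4" --pt "0 0 -0.002 0 0 0 0.2" --pt "0 0 -0.002 0 0 0 0.2" --pt "0 0 -0.002 0 0 0 0.2" --pt "0 0 -0.002 0 0 0 0.2" --pt "0 0 0.04 0 0 0 0.2" --pt "0 0 0.14 0 0 0 0.2" --pt "0 0.1 0.24 0 0 0 0.2" --pt "0 0.2 0.24 0 0 0 0.2" --pt "0 0.2 0.24 0 0 0 0.2" --pt "0 0.2 0.24 0 0 0 0.2"

```text
time_s: 9.8
ee_pos: [512.8, -31.3, 135.2]
ee_rot: [180.0, 0.0, -5.8]
force: [0.5, 0.2, -0.4]
gripper_width: 54.9
gripper_force: 0.0
```

```bash
python3 - <<'E'
from h import *
f=wrist("w4"); W=cloud(f); 
px=f["pixels"]; hsv=cv2.cvtColor(px,cv2.COLOR_RGB2HSV); H,S,V=[hsv[...,i].astype(int) for i in range(3)]
m=(S<110)&(V<100); n=np.zeros((480,640),np.uint8); u,v=map(int,proj(f,[513,-131,22])); print(u,v)
n[v-40:v+40,u-40:u+40]=m[v-40:v+40,u-40:u+40]
c=max(cv2.findContours(n,0,1)[0],key=cv2.contourArea); print(cv2.minAreaRect(np.array([ray(f,*p[0],22)[:2] for p in c],np.float32)), np.median(W[v-15:v+15,u-15:u+15,2]))
pl=(S<50)&(V>110); n=np.zeros((480,640),np.uint8); u,v=map(int,proj(f,[519.7,18.8,36])); print(u,v)
pl&=(abs(W[...,2]-36)<4); c=max(cv2.findContours(pl.astype(np.uint8),0,1)[0],key=cv2.contourArea); print(cv2.boundingRect(c),cv2.minAreaRect(np.array([ray(f,*p[0],36)[:2] for p in c],np.float32)))
t=(abs(W[...,2]-70)<2.5)&(S>80)&(V<120); c=max(cv2.findContours(t.astype(np.uint8),0,1)[0],key=cv2.contourArea); print(cv2.boundingRect(c),cv2.minAreaRect(np.array([ray(f,*p[0],70)[:2] for p in c],np.float32)))
E
```

```text
9.8 [512.8 -31.3 135.2] [ 1.7996e+02  3.0000e-02 -5.8400e+00] [ 0.5  0.2 -0.4]
470 228
((513.5399169921875, -128.4577178955078), (35.61080551147461, 33.65275573730469), 84.14788818359375) 21.185676674807876
253 245
(160, 158, 187, 166) ((519.7073364257812, 18.9833984375), (119.37431335449219, 109.61784362792969), 81.37553405761719)
(231, 219, 27, 64) ((525.0191650390625, 17.497066497802734), (15.103108406066895, 38.84650802612305), 81.7921371459961)
```

View pics/w4.png

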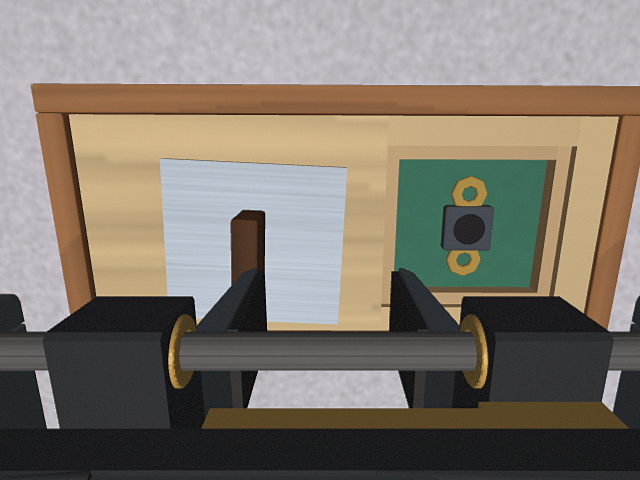

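The cutter lies flat in the well at (468,228), its top at about z 21, below the ledge at 24. Next I'll take the cover by its grip.

Request:
send_rows --pt "0.0132 0.1 0 0 0 -0.0455 0.2" --pt "0.0132 0.1 0 0 0 -0.0455 0.2" --pt "0.0132 0.1 -0.06 0 0 -0.0455 0.2" --pt "0.0132 0.1 -0.12 0 0 -0.0455 0.2" --pt "0.0132 0.1 -0.16 0 0 -0.0455 0.2" --pt "0.0132 0.1 -0.183 0 0 -0.0455 0.2" --pt "0.0132 0.1 -0.183 0 0 -0.0455 0.2" --pt "0.0132 0.1 -0.183 0 0 -0.0455 0.2"

```text
time_s: 10.85
ee_pos: [520.4, 18.6, 44.6]
ee_rot: [-180.0, -0.1, -8.6]
force: [-0.5, 0.9, -0.2]
gripper_width: 54.2
gripper_force: 0.0
```

Request:
send_rows --pt "0 0 0 0 0 0 -0.8" --pt "0 0 0 0 0 0 -0.8" --pt "0 0 0 0 0 0 -0.8" --pt "0 0 0 0 0 0 -0.8" --pt "0 0 0 0 0 0 -0.8" --pt "0 0 0 0 0 0 -0.8" --pt "0 0 0 0 0 0 -0.8" --squeeze 20

```text
time_s: 11.72
ee_pos: [519.7, 18.9, 44.1]
ee_rot: [180.0, -0.0, -8.6]
force: [-0.0, -1.4, 1.2]
gripper_width: 15.6
gripper_force: 20.0
```

```bash
cat > pl.py <<'E'
from h import *
import sys
f=wrist(sys.argv[1]); W=cloud(f); z=float(sys.argv[2])
hsv=cv2.cvtColor(f["pixels"],cv2.COLOR_RGB2HSV); H,S,V=[hsv[...,i].astype(int) for i in range(3)]
pl=(S<50)&(V>110)&(abs(W[...,2]-z)<6); c=max(cv2.findContours(pl.astype(np.uint8),0,1)[0],key=cv2.contourArea); print(cv2.boundingRect(c),cv2.minAreaRect(np.array([ray(f,*p[0],z)[:2] for p in c],np.float32)))
q=W[pl]; A=np.c_[q[:,:2]-q[:,:2].mean(0),np.ones(len(q))]; print("plane",np.linalg.lstsq(A,q[:,2],rcond=None)[0])
E
python3 pl.py w5 36
```

```text
11.725 [519.7  18.9  44.1] [179.99  -0.    -8.61] [-0.  -1.4  1.2]
(188, 181, 280, 115) ((548.135009765625, 15.379875183105469), (119.06908416748047, 52.00787353515625), 81.3917465209961)
plane [ 9.36473665e-04 -6.64291004e-04  3.46092281e+01]
```

View pics/w5.png

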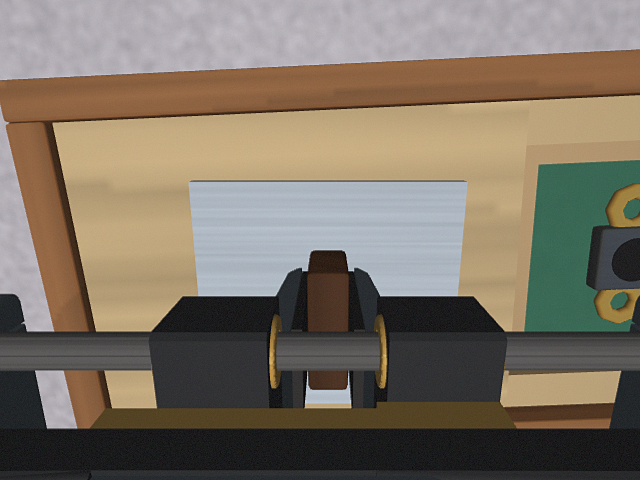

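Request:
send_rows --pt "0 -0.015 0 0 0 0.022 -0.8" --pt "-0.002 -0.04 0 0 0 0.044 -0.8" --pt "-0.004 -0.065 0 0 0 0.044 -0.8" --pt "-0.006 -0.09 0 0 0 0.044 -0.8" --pt "-0.008 -0.115 0 0 0 0.044 -0.8" --pt "-0.01 -0.14 0 0 0 0.044 -0.8" --pt "-0.0128 -0.165 0 0 0 0.044 -0.8" --pt "-0.0128 -0.19 0 0 0 0.044 -0.8" --pt "-0.0128 -0.215 0 0 0 0.044 -0.8" --pt "-0.0128 -0.24 0 0 0 0.044 -0.8" --pt "-0.0128 -0.265 0 0 0 0.044 -0.8" --pt "-0.0128 -0.28 0 0 0 0.044 -0.8" --pt "-0.0128 -0.29 0 0 0 0.044 -0.8" --pt "-0.0128 -0.29 0 0 0 0.044 -0.8" --pt "-0.0128 -0.29 0 0 0 0.044 -0.8"

```text
time_s: 13.65
ee_pos: [513.3, -126.7, 44.1]
ee_rot: [179.9, -0.0, -5.9]
force: [-0.5, -1.9, 4.1]
gripper_width: 16.0
gripper_force: 20.0
```

```bash
python3 pl.py w6 36; python3 - <<'E'
from h import *
f=load("w6"); print(proj(f,[513,-130,36]))
E
```

```text
13.65 [ 513.3 -126.7   44.1] [ 1.799e+02 -1.000e-02 -5.930e+00] [-0.5 -1.9  4.1]
(188, 181, 279, 115) ((541.8416748046875, -128.97314453125), (119.06842803955078, 52.03584289550781), 84.0625228881836)
plane [1.15769992e-03 1.18647262e-04 3.46259115e+01]
(np.float64(336.0907884558163), np.float64(300.2636179935541))
```

View pics/w6.png

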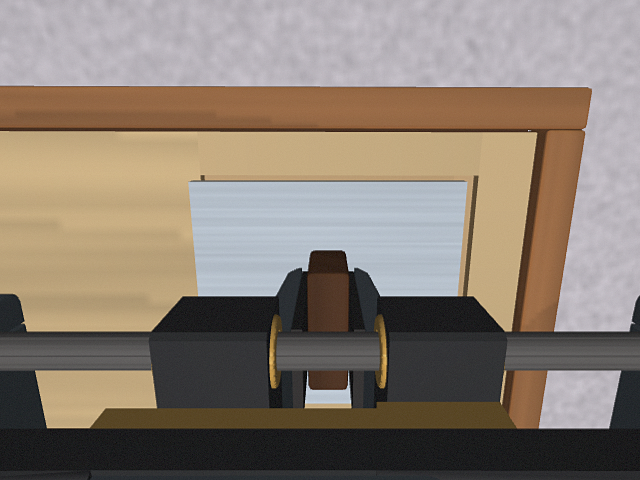

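The leading edge now overlaps the recess. The recess's far edge is at column 475 and its upper edge at row 176. The plate's top corners are at (190,181) and (467,181). I'll measure the offset from plate to recess in this one view.

```bash
python3 - <<'E'
from h import *
f=load("w6"); g=cv2.cvtColor(f["pixels"],cv2.COLOR_RGB2GRAY).astype(int)
for c in(230,330,430): print("col",c,[(r,round(g[r,c:c+10].mean())) for r in range(170,187)])
for r in(185,220,260): print("row",r,[(c,round(g[r:r+4,c].mean())) for c in range(458,484)])
for r in(185,): print("rowL",r,[(c,round(g[r:r+4,c].mean())) for c in range(184,196)])
print("row177",[(c,g[177,c]) for c in range(196,212)],g[178,196:212])
E
```

```text
col 230 [(170, 175), (171, 175), (172, 175), (173, 176), (174, 178), (175, 164), (176, 162), (177, 163), (178, 165), (179, 170), (180, 115), (181, 107), (182, 190), (183, 192), (184, 189), (185, 190), (186, 189)]
col 330 [(170, 173), (171, 175), (172, 174), (173, 174), (174, 175), (175, 164), (176, 160), (177, 160), (178, 162), (179, 168), (180, 114), (181, 107), (182, 191), (183, 191), (184, 187), (185, 187), (186, 186)]
col 430 [(170, 171), (171, 171), (172, 173), (173, 172), (174, 172), (175, 166), (176, 158), (177, 158), (178, 160), (179, 165), (180, 112), (181, 108), (182, 189), (183, 188), (184, 185), (185, 185), (186, 186)]
row 185 [(458, 187), (459, 187), (460, 186), (461, 188), (462, 187), (463, 186), (464, 187), (465, 188), (466, 190), (467, 166), (468, 162), (469, 163), (470, 164), (471, 168), (472, 160), (473, 80), (474, 71), (475, 74), (476, 69), (477, 120), (478, 180), (479, 178), (480, 175), (481, 176), (482, 175), (483, 176)]
row 220 [(458, 187), (459, 186), (460, 187), (461, 188), (462, 188), (463, 190), (464, 164), (465, 160), (466, 162), (467, 164), (468, 170), (46
[... 366 characters left out ...]
4), (474, 175), (475, 174), (476, 176), (477, 173), (478, 174), (479, 173), (480, 173), (481, 175), (482, 174), (483, 174)]
rowL 185 [(184, 178), (185, 178), (186, 178), (187, 177), (188, 181), (189, 188), (190, 189), (191, 190), (192, 188), (193, 189), (194, 188), (195, 189)]
row177 [(196, np.int64(182)), (197, np.int64(180)), (198, np.int64(183)), (199, np.int64(191)), (200, np.int64(141)), (201, np.int64(76)), (202, np.int64(70)), (203, np.int64(67)), (204, np.int64(115)), (205, np.int64(167)), (206, np.int64(166)), (207, np.int64(165)), (208, np.int64(161)), (209, np.int64(164)), (210, np.int64(162)), (211, np.int64(162))] [183 183 184 192 140  76  75  69 115 168 168 167 164 165 165 166]
```

```bash
python3 - <<'E'
from h import *
f=load("w6"); a=np.radians(-5.95); ex=np.array([np.cos(a),np.sin(a)]); ey=np.array([-ex[1],ex[0]])
r=lambda u,v,z:ray(f,u,v,z)[:2]
rx=r(330,174.6,30)@ex; ry0=np.mean([r(u,v,30)@ey for u,v in((477.1,186.5),(473.6,221.5),(469.7,261.5))]); ry1=r(199.9,177,30)@ey
px=r(330,181.6,36)@ex; py0=np.mean([r(u,v,36)@ey for u,v in((466.8,186.5),(463.5,221.5),(460,261.5))]); py1=r(188.4,186.5,36)@ey
print("recess len",ry1-ry0,"plate",py1-py0); s=env.state(); dx=(rx-56.5)-(px-55); dy=(ry0+61.5)-(py0+60); dym=(ry0+ry1-py0-py1)/2
print("shift board",dx,dy,dym,"world",ex*dx+ey*(dy+dym)/2, "recess ctr",rx-56.5,ry0+61.5)
E
```

```text
recess len 122.17384124542754 plate 119.01696913476292
shift board 0.8927700262296412 -5.069164109165712 -4.990728053833404 world [ 0.36655351 -5.09539345] recess ctr 523.9485749710702 -76.77243083889763
```

Request:
send_rows --pt "0.0004 -0.005 0 0 0 0 -0.8" --pt "0.0008 -0.01 0 0 0 0 -0.8" --pt "0.0008 -0.0102 0 0 0 0 -0.8" --pt "0.0008 -0.0102 0 0 0 0 -0.8" --pt "0.0008 -0.0102 -0.002 0 0 0 -0.8" --pt "0.0008 -0.0102 -0.004 0 0 0 -0.8" --pt "0.0008 -0.0102 -0.004 0 0 0 -0.8"

```text
time_s: 14.58
ee_pos: [513.6, -131.1, 41.8]
ee_rot: [180.0, 0.0, -6.0]
force: [-0.1, -0.8, -2.7]
gripper_width: 16.2
gripper_force: 20.0
```

The force reads about -2.7 N, which is just the cover's weight, so the plate has entered the recess freely. I'll continue down.

Request:
send_rows --pt "0 0 -0.002 0 0 0 -0.8" --pt "0 0 -0.004 0 0 0 -0.8" --pt "0 0 -0.006 0 0 0 -0.8" --pt "0 0 -0.0076 0 0 0 -0.8" --pt "0 0 -0.0076 0 0 0 -0.8" --pt "0 0 -0.0076 0 0 0 -0.8"

```text
time_s: 15.32
ee_pos: [513.7, -131.1, 38.2]
ee_rot: [180.0, 0.0, -6.0]
force: [-0.5, 0.1, -4.0]
gripper_width: 16.1
gripper_force: 20.0
```

Request:
send_rows --pt "0 0 0 0 0 0 0" --pt "0 0 0 0 0 0 0" --pt "0 0 0 0 0 0 0" --pt "0 0 0 0 0 0 0" --pt "0 0 0.05 0 0 0 0" --pt "0 0 0.15 0 0 0 0" --pt "0 0 0.25 0 0 0 0" --pt "0 0 0.35 0 0 0 0" --pt "0 0 0.35 0 0 0 0" --pt "0 0 0.35 0 0 0 0"

```text
time_s: 16.58
ee_pos: [513.1, -130.9, 212.5]
ee_rot: [-180.0, 0.1, -6.0]
force: [-0.2, -0.5, 1.0]
gripper_width: 45.5
gripper_force: 0.0
```

```bash
python3 pl.py w7 30; python3 - <<'E'
from h import *
f=load("w7"); W=cloud(f); a=np.radians(-5.95); ex=np.array([np.cos(a),np.sin(a)]); ey=np.array([-ex[1],ex[0]]); c=np.array([513.5,-131])
for dx,dy in((45,50),(45,-50),(-45,50),(-45,-50),(45,0),(0,-50),(0,50),(65,0),(0,-66),(0,75),(65,50)):
    p=c+ex*dx+ey*dy; u,v=map(int,proj(f,[*p,30])); print(dx,dy,(u,v),np.median(W[v-2:v+3,u-2:u+3,2]).round(2))
E
```

```text
16.575 [ 513.1 -130.9  212.5] [-1.7999e+02  7.0000e-02 -5.9800e+00] [-0.2 -0.5  1. ]
(256, 157, 144, 125) ((513.6675415039062, -130.32472229003906), (119.63220977783203, 109.46979522705078), 84.02579498291016)
plane [ 3.28772162e-04 -6.46870628e-04  2.85831863e+01]
45 50 (268, 168) 28.62
45 -50 (388, 168) 28.59
-45 50 (272, 270) 28.91
-45 -50 (384, 270) 29.44
45 0 (328, 168) 28.65
0 -50 (386, 221) 28.63
0 50 (270, 221) 28.39
65 0 (328, 144) 28.34
0 -66 (404, 221) 28.77
0 75 (241, 221) 28.35
65 50 (267, 144) 28.55
```

View pics/w7.png

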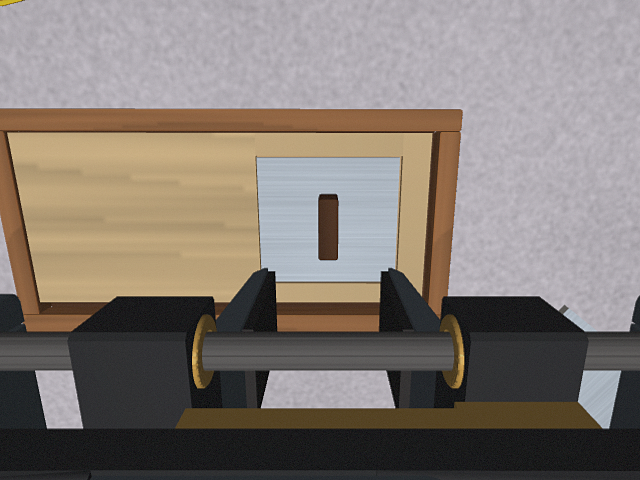

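The cover is at (328,220), flush all round: plate and board both read 28.4–29.4 mm with no tilt. The gripper is clear, so I'll hand in.

```bash
python3 -c "
from workcell import env
print(env.job_done())"
```

```text
the job is handed in; nothing more can be done
None
```

The cutter lies flat in the well with the cover over it, measured flush with the board all round, nothing else was touched, and I handed the job in at about 17 s on the robot's clock; the hand-in gave no verdict.

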